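# Sweep the finished tags into the catch tray

### The job

Clear the foil press's raised bed: with the tips of the fingers, push the three round wooden tags along the bed and off its open end, so that all three drop into the sunken catch tray there. Keep the tags sliding on the bed, never pick one up. Leave the brass pieces and the thumbscrew that stand on the bed where they are, and do not disturb anything else on the table.

Things in the scene. Friction and masses are not known exactly. Their poses are not given: they have to be found in the camera images.
- stand: fixed raised bed with a sunken catch tray at one end, one piece. Origin at table height (z = 0); x axis roughly away from the robot (turned up to 0.2 rad), y along the bed towards the tray. Bed: flat metal, 40 mm above the table, x -0.125 to 0.125, y -0.150 to 0.130; side fences 4 mm thick along x = +-0.123 rise 10 mm above it; no wall at either end
- bed_edge (a point): middle of the bed's open end over the tray, at the height of the bed's surface (stand frame 0, 0.130, 0.040); the tray lies straight below and beyond this edge
- tray_floor (a point): centre of the catch tray's floor (stand frame 0, 0.185, 0.006), which is 34 mm below the bed. Inside, the tray spans x -0.121 to 0.121 and y 0.130 to 0.240 of the stand; its 4 mm side walls reach bed height (40 mm), its far end wall is 55 mm high
- tag1: round flat wooden tag, 32 mm diameter, 8 mm thick, about 14 g, with a small brass eyelet; lies loose and flat on the raised bed, with nothing standing between it and the tray along the bed's y direction. Origin: centre of its underside (z = 0.040 while on the bed); z axis normal to its faces. The three tags are alike
- tag2: round flat wooden tag, 32 mm diameter, 8 mm thick, about 14 g, with a small brass eyelet; lies loose and flat on the raised bed, with nothing standing between it and the tray along the bed's y direction. Origin: centre of its underside (z = 0.040 while on the bed); z axis normal to its faces. The three tags are alike
- tag3: round flat wooden tag, 32 mm diameter, 8 mm thick, about 14 g, with a small brass eyelet; lies loose and flat on the raised bed, with nothing standing between it and the tray along the bed's y direction. Origin: centre of its underside (z = 0.040 while on the bed); z axis normal to its faces. The three tags are alike
- tag1_mid (a point): centre of tag1, 4 mm above its underside, in the middle of its thickness
- tag2_mid (a point): centre of tag2, 4 mm above its underside, in the middle of its thickness
- tag3_mid (a point): centre of tag3, 4 mm above its underside, in the middle of its thickness
- die: brass stamping die, a stepped block 16 (x) x 26 (y) x 24 mm high, standing loose on the bed beside the tags' way to the tray; origin centre of its underside. Bystander.
- type_line: row of brass type on a bar, 16 (x) x 60 (y) x 22 mm high, standing loose on the bed beside the tags' way to the tray, long side roughly along the bed's y; origin centre of its underside. Bystander.
- thumbscrew: steel thumbscrew standing head down on the bed, head 18 mm diameter, 26 mm high; origin centre of its underside. Bystander.
- foil_reel: foil reel lying flat on the table, 90 mm diameter, 31 mm high; origin centre of its underside. Bystander.
- screwdriver: screwdriver lying on the table; origin under its middle. Bystander.
- mug: white mug, 80 mm diameter, 90 mm high, on the table; origin centre of its underside. Bystander.
- brush: hand brush lying on the table; origin under its middle. Bystander.

How it is judged:
By the outcome, as a careful person would: the job done as asked, in the order asked, and still so for the second after the job is handed in, with the robot touching nothing.
It also fails if it takes over 50 s, if anything falls off the work surface, if the arm or the gripper's body presses on something with over 40 N, if the wrist force passes 120 N, or if a joint passes its speed limit or range.

### The arm

A 7-joint arm with a two-finger parallel gripper is mounted at the origin on the work surface. World frame = base frame: x ahead of the robot, y to its left, z up, the work surface at z = 0. Lengths are in m, angles in rad, forces in N, time in s.
With the tool pointing down it reaches from about 0.425 to 0.875 m from the base axis. Payload 4.7 kg.
Tool frame: the origin (TCP) lies at the centre of the arm's flange, where the gripper is bolted on; the fingertips stand 182 mm ahead of it and the grasp point (between the pads) lies 164 mm ahead of it; x points along the fingers, y is the direction in which the jaws open and shut, and the axes are right-handed (so a half turn about x gives the same grasp; the last joint's range is limited). The gripper opens to 87 mm and grips with 3 to 60 N. Pads are 19 mm wide; open, the fingers measure 117 mm over their backs; the gripper's body (75 mm by 190 mm) begins 51 mm behind the grasp point.
Start: joints at [-1.202, 0.321, -0.07, 1.45, 0.023, 1.371, -0.057], TCP at [0.226, 0.61, 0.405] pointing down, gripper open.
Joint ranges: [-2.86, 2.86], [-0.3, 2.09], [-1.38, 1.24], [0.06, 2.45], [-1.56, 4.7], [0.09, 2.05], [-2.69, 2.69]. Speed limits (rad/s): [2.57, 2.57, 3.14, 3.14, 3.14, 3.14, 3.14].

### API

Orientations are given as a rotation vector (axis times angle).
In Python, from bench import ctrl gives the robot as it stands.
- The arm moves only by the shell command python3 -m crank 'ROWS' [FORCE]. ROWS is JSON, one flat list of numbers, 7 for each row, row after row: the shift along the tool's x, y, z in mm, then the turn, a rotation vector about the tool's x, y, z in rad, then the finger opening in mm, from 0 to 87. A call has exactly 5 rows; each row shifts and turns the commanded pose from where the row before left it, along the tool's axes as they then stand; what a row does not reach is not made up. A row lasts 1/8 s, in which the tool goes at most 62.5 mm and 10.7 degrees, less where a joint would pass 70% of its speed; a pose out of reach is approached as far as the arm can. A call with a gripper value outside its range is refused whole. The fingers move at their own pace and stop on an object; FORCE is the grip in N (left out, the last holds). Time passes only in rows, so rows that do not move let the fingers close, or fill a call up. It gives the time, the measured TCP pose, the force and the opening at its end, in the units of the state.
- ctrl.get_state(): the state, without advancing time (a new reading comes with each control period).
- ctrl.get_image(name): name is "side" or "top"; returns the picture (480x640x3 uint8, red, green, blue); there is no depth.
- ctrl.camera_params(name): a dict with "K" (3x3 intrinsics, pixels), "k1" (the pictures are not rectified: a ray, as slopes to the right and down, at radius r is drawn at 1 + k1 r^2 times it, then the intrinsics apply), "world_to_cam" (4x4, takes a point from world to camera coordinates). Camera axes: x right, y down, z forward; pixel columns grow to the right and rows downward; lengths in m; the calibration is good to about 2 mm. A picture is of the moment at which its call begins. camera_params takes no time and is no camera call.
- ctrl.close_job(): hands the job in, once; it reports no verdict.
Trained networks look in the newest picture that a camera, given by its name, has taken for a name from the list of things; names that differ only in an ending like _2 or _b are one class to them, and where a whole thing is asked for, a point or a joint stands for the part that bears it (a point fixed in the world has none). Each returns a list of dicts, best first, with "confidence" (0 to 1); they miss things now and then, are a little off and sometimes report something else, mostly with a low value. They report only what shows in the picture. A call takes as long as a camera call.
- ctrl.regions_of(camera, target): "region" (480x640 bool, what is visible of it) and "at" ([column, row] in pixels, amid what is visible of it).
- ctrl.mark_of(camera, target): "at" ([column, row] in pixels: a listed point, or the origin of a listed thing).
The state is a dict: "time": time; "joint_positions": joint angles; "qd": joint speeds; "joint_torque": joint torques, N m; "position": TCP position; "tool_rot": TCP orientation; "ft_force": force on the tool from outside, world axes, zero at the start; "torque": the same for the moment, N m; "grip_width": opening from 0.0 (shut) to 1.0 (fully open).
Only numpy, scipy, OpenCV 4.12 (cv2) and the standard library are available. Lean on these libraries where they do the work, as an engineer would, in place of code of your own. Each camera call takes 0.05 s, during which the arm holds its last target.

## Working session

There is one attempt and no reset: what is moved stays moved. The work goes in short steps, Python scripts to look and compute and a shell command to move; the robot and the scene stay as the last step left them, time stands still between calls to the robot, and variables do not carry over. Pictures are saved under pics/ and viewed, and the job is handed in when it is done.

```bash
ls; mkdir -p pics
python3 - <<'E'
from bench import ctrl
import cv2,numpy as np
np.set_printoptions(precision=4,suppress=True)
print(ctrl.get_state())
for c in("top","side"):
    p=ctrl.camera_params(c);print(c,p)
    cv2.imwrite(f"pics/{c}0.png",ctrl.get_image(c)[:,:,::-1])
E
```

```text
pics
{'time': 0.0, 'joint_positions': array([-1.2019,  0.3218, -0.0701,  1.4517,  0.0226,  1.3708, -0.0569]), 'qd': array([ 0.0001,  0.0008,  0.0005, -0.0004, -0.0005, -0.0001, -0.0003]), 'joint_torque': array([  0.0003, -49.1301,  -0.4043, -31.2524,  -0.064 ,   0.0441,
         0.0002]), 'position': array([0.2258, 0.6093, 0.4037]), 'tool_rot': array([ 0.2769,  1.5531, -0.2798]), 'ft_force': array([-0.3513, -0.2259, -0.0625]), 'torque': array([-0.0198,  0.0194,  0.0825]), 'grip_width': 1.0008453590800066}
top {'K': array([[519.4079,   0.    , 319.5452],
       [  0.    , 519.4079, 246.3752],
       [  0.    ,   0.    ,   1.    ]]), 'k1': -0.07317102313726889, 'world_to_cam': array([[-0.013 , -0.9998, -0.0157,  0.0182],
       [-0.9834,  0.0156, -0.1809,  0.4808],
       [ 0.1811,  0.0131, -0.9834,  1.0737],
       [ 0.    ,  0.    ,  0.    ,  1.    ]])}
side {'K': array([[505.7803,   0.    , 333.683 ],
       [  0.    , 505.7803, 238.8557],
       [  0.    ,   0.    ,   1.    ]]), 'k1': -0.011847751832047754, 'world_to_cam': array([[-0.9912, -0.1317, -0.0162,  0.4735],
       [-0.0844,  0.7201, -0.6887,  0.0661],
       [ 0.1024, -0.6812, -0.7249,  1.2517],
       [ 0.    ,  0.    ,  0.    ,  1.    ]])}
```

View pics/top0.png

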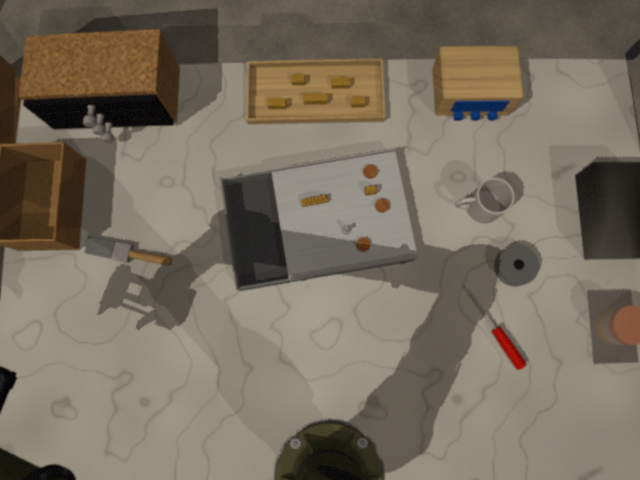

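View pics/side0.png

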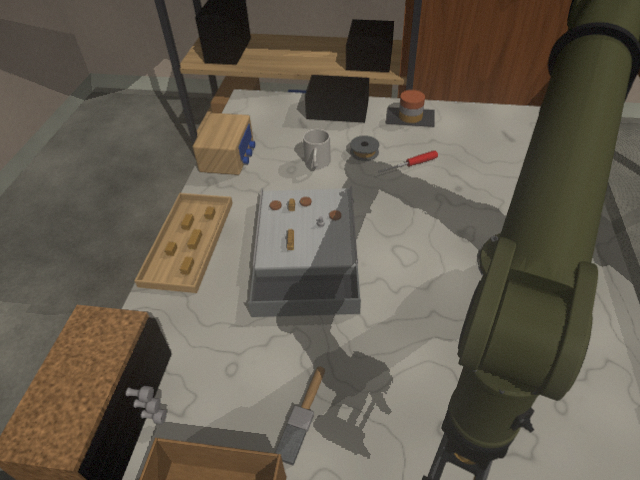

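The top view shows the stand with its tray on the left (+y). The tags are at about (370,171), (382,205) and (363,244), the type line at (315,200), the die at (371,189) and the screw at (347,228). Next I measure all of them.

```bash
cat > h.py <<'E'
from bench import ctrl
import cv2,numpy as np
np.set_printoptions(precision=4,suppress=True)
def ray(c,uv):
    p=ctrl.camera_params(c);K=p["K"];k1=p["k1"]
    d=cv2.undistortPoints(np.array([[uv]],float),K,np.array([k1,0,0,0.]))[0,0]
    T=p["world_to_cam"];R=T[:3,:3];t=T[:3,3]
    return -R.T@t, R.T@np.array([d[0],d[1],1])
def atz(c,uv,z):
    o,d=ray(c,uv); return o+d*(z-o[2])/d[2]
def proj(c,P):
    p=ctrl.camera_params(c);T=p["world_to_cam"]
    q,_=cv2.projectPoints(np.array(P,float).reshape(-1,1,3),cv2.Rodrigues(T[:3,:3])[0],T[:3,3],p["K"],np.array([p["k1"],0,0,0.]))
    return q[:,0]
E
python3 - <<'E'
from h import *
for c in("top","side"):
    ctrl.get_image(c)
    for n,z in [("bed_edge",.04),("tray_floor",.006),("stand",0),("tag1_mid",.044),("die",.04),("type_line",.04),("thumbscrew",.04),("foil_reel",0),("mug",0)]:
        for d in ctrl.mark_of(c,n)[:4]:
            print(c,n,round(d["confidence"],2),np.array(d["at"]).round(1),atz(c,d["at"],z)[:2])
E
```

```text
top bed_edge 0.75 [281.  221.2] [0.539  0.0947]
top tray_floor 0.71 [259.4 229.1] [0.5296 0.1464]
top tray_floor 0.55 [363.4 243.2] [ 0.4936 -0.086 ]
top stand 0.91 [337.  215.3] [ 0.56   -0.0286]
top tag1_mid 0.43 [383.6 204.9] [ 0.5708 -0.1298]
top die 0.62 [381.5 203.2] [ 0.5758 -0.1258]
top die 0.43 [370.6 190.3] [ 0.6056 -0.1028]
top die 0.38 [128.  251.4] [0.4772 0.4311]
top type_line 0.62 [314.6 203.6] [0.5773 0.0209]
top thumbscrew 0.39 [344.  228.9] [ 0.5195 -0.0423]
top foil_reel 0.76 [512.6 266.3] [ 0.4371 -0.4185]
top foil_reel 0.7 [371.6 188.2] [ 0.6224 -0.1089]
top mug 0.55 [481.  208.3] [ 0.5713 -0.3566]
side bed_edge 0.83 [304.3 268.4] [0.5335 0.1067]
side tray_floor 0.91 [304.9 296. ] [0.5244 0.1622]
side tray_floor 0.52 [305.5 237.1] [ 0.5556 -0.0273]
side stand 0.97 [304.1 236.1] [ 0.5612 -0.0361]
side tag1_mid 0.44 [305.5 198.4] [ 0.5719 -0.1349]
side die 0.55 [290.  207.7] [ 0.6078 -0.0979]
side type_line 0.69 [287.5 242.6] [0.5897 0.0286]
side type_line 0.29 [317.6 223.9] [ 0.5251 -0.0457]
side thumbscrew 0.44 [320.5 222.2] [ 0.5185 -0.0527]
side foil_reel 0.96 [363.8 150.8] [ 0.4387 -0.4238]
side foil_reel 0.31 [305.9 294. ] [0.5242 0.1517]
side mug 0.88 [318.  156.4] [ 0.5772 -0.3795]
```

Run:
```python
import cv2
a=cv2.imread("pics/top0.png")[140:300,210:430]
cv2.imwrite("pics/topcrop.png",cv2.resize(a,None,fx=3.6,fy=3.6,interpolation=cv2.INTER_CUBIC))
```

```text
(no output)
```

View pics/topcrop.png

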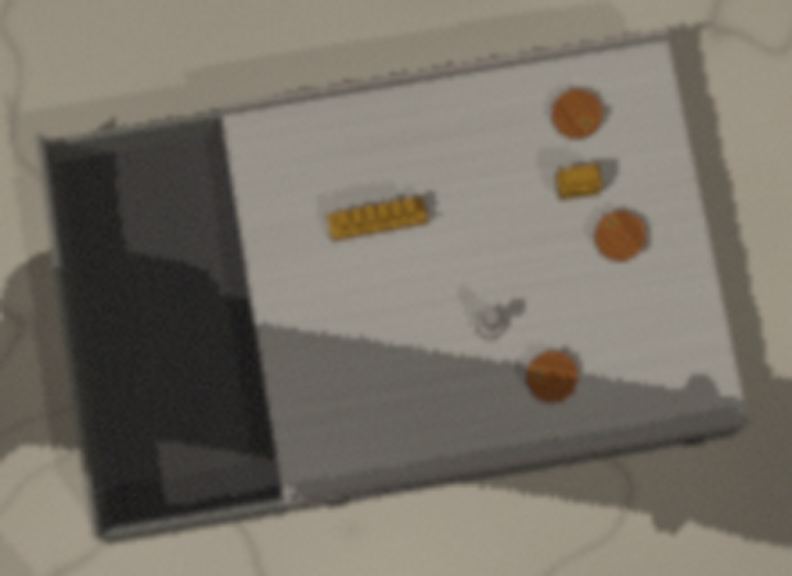

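```bash
cat >> h.py <<'E'
def S2W(s,P):
    P=np.atleast_2d(np.array(P,float));c,w=np.cos(s[2]),np.sin(s[2])
    return np.c_[s[0]+c*P[:,0]-w*P[:,1],s[1]+w*P[:,0]+c*P[:,1],P[:,2]]
def W2S(s,p):
    c,w=np.cos(s[2]),np.sin(s[2]);d=np.array(p)[:2]-s[:2];return np.array([c*d[0]+w*d[1],-w*d[0]+c*d[1]])
E
python3 - <<'E'
from h import *
from scipy.optimize import least_squares
C=np.array([[40,138],[103,538],[280,498],[228,115],[672,38],[742,402]])/3.6+[210,140]
M=np.array([[.125,.244,.055],[-.125,.244,.055],[-.121,.13,.04],[.121,.13,.04],[.121,-.15,.04],[-.125,-.15,.05]])
f=lambda s:(proj("top",S2W(s,M))-C).ravel()
r=least_squares(f,[.56,-.03,.17],loss='soft_l1');print(r.x,r.fun.reshape(-1,2))
s=r.x
ctrl.get_image("side")
for c in("top","side"):
    im=ctrl.get_image(c)[:,:,::-1].copy()
    hsv=cv2.cvtColor(im,cv2.COLOR_BGR2HSV)
    bed=np.zeros(im.shape[:2],np.uint8)
    cv2.fillPoly(bed,[proj(c,S2W(s,[[.12,.13,.04],[.12,-.15,.04],[-.12,-.15,.04],[-.12,.13,.04]])).round().astype(int)],1)
    m=((hsv[...,0]<30)&(hsv[...,1]>110)&(bed>0)).astype(np.uint8)
    n,l,st,ce=cv2.connectedComponentsWithStats(m)
    for i in range(1,n):
        if st[i,4]>15:
            h=np.median(hsv[l==i],0);z=.047 if h[0]<14 else .052
            p=atz(c,ce[i],z);print(c,ce[i].round(1),st[i,2:],h,p[:2],"stand",W2S(s,p))
    for P in ([[.125,.13,.05],[.125,-.15,.05],[-.125,-.15,.05],[-.125,.13,.05]],[[.12,.13,.04],[.12,-.15,.04],[-.12,-.15,.04],[-.12,.13,.04]]):
        cv2.polylines(im,[proj(c,S2W(s,P)).round().astype(int)],True,(0,255,0),1)
    a=im[130:310,200:440] if c=="top" else im[170:330,230:380]
    cv2.imwrite(f"pics/fit_{c}.png",cv2.resize(a,None,fx=3.3,fy=3.3))
E
```

```text
[ 0.554  -0.0351  0.1684] [[-0.3462 -0.8073]
 [-0.718  -0.2496]
 [ 3.4569  0.119 ]
 [-0.587   0.1394]
 [-0.7035 -0.5286]
 [ 4.448   4.1811]]
top [369.9 171. ] [ 13  13 141] [ 13. 177. 119.] [ 0.6477 -0.1022] stand [ 0.0811 -0.0818]
top [370.4 189.8] [12  9 94] [ 19.  185.  124.5] [ 0.6033 -0.1014] stand [ 0.0374 -0.0736]
top [314.4 200. ] [ 28  11 198] [ 19. 185. 124.] [0.5822 0.0209] stand [0.0372 0.0506]
top [381.8 204.9] [ 14  13 144] [ 13. 178. 119.] [ 0.5701 -0.1255] stand [ 0.0007 -0.0918]
top [362.8 244. ] [ 14  13 148] [ 13.  178.   86.5] [ 0.4841 -0.0816] stand [-0.0767 -0.0341]
side [291.6 204. ] [ 6 11 53] [ 18. 121. 114.] [ 0.6028 -0.0999] stand [ 0.0372 -0.0721]
side [305.7 200.9] [10  8 61] [ 12. 121. 116.] [ 0.5689 -0.1218] stand [ 0.0001 -0.0879]
side [275.4 204.8] [11  9 68] [ 12.  122.5 116. ] [ 0.647  -0.0974] stand [ 0.0812 -0.077 ]
side [332.5 213.4] [ 7  7 26] [ 12.  120.5 111. ] [ 0.491  -0.0818] stand [-0.0699 -0.0355]
side [290.3 239.6] [  7  20 117] [ 18. 128. 122.] [0.5815 0.0285] stand [0.0378 0.0582]
```

View pics/fit_top.png

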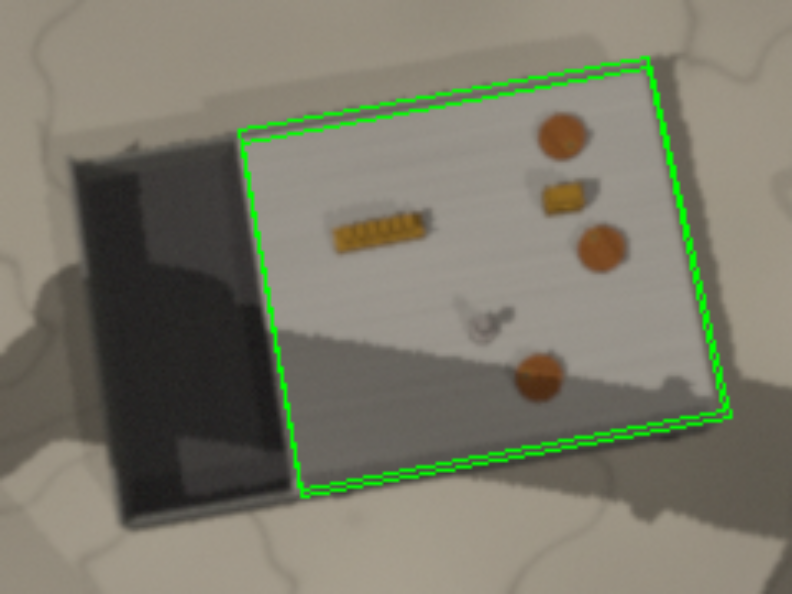

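View pics/fit_side.png

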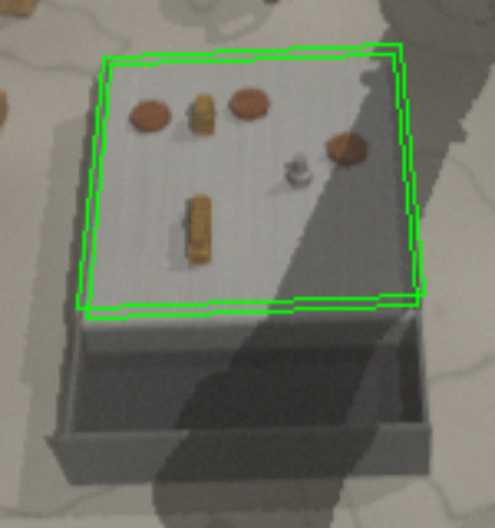

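```bash
cat >> h.py <<'E'
from scipy.spatial.transform import Rotation as Ro
s=np.array([.554,-.0345,.1684])
yaw=s[2]
def goal(R0=None):
    # tool x down, tool y = +-stand x
    best=None
    st=ctrl.get_state();R=Ro.from_rotvec(st["tool_rot"]).as_matrix()
    for sg in(1,-1):
        y=sg*np.array([np.cos(yaw),np.sin(yaw),0]);x=np.array([0,0,-1.]);G=np.c_[x,y,np.cross(x,y)]
        rv=Ro.from_matrix(R.T@G).as_rotvec()
        if best is None or np.linalg.norm(rv)<np.linalg.norm(best[1]):best=(G,rv)
    return best
def delta(sx,sy,tipz):
    st=ctrl.get_state();R=Ro.from_rotvec(st["tool_rot"]).as_matrix()
    G,rv=goal();P=S2W(s,[[sx,sy,tipz+.182]])[0];d=P-st["position"]
    print("t",round(st["time"],2),"pos",st["position"],"stand",W2S(s,st["position"]),"tip z",st["position"][2]-.182,"F",st["ft_force"],"w",st["grip_width"])
    print("target",P,"r",np.hypot(*P[:2]));print("rot(tool)",rv,"shift in current tool mm",R.T@d*1e3,"in goal tool mm",G.T@d*1e3)
E
python3 - <<'E'
from h import *
print(Ro.from_rotvec(ctrl.get_state()["tool_rot"]).as_matrix()); print(goal()[0])
delta(.081,-.116,.13)
print("screw",W2S(s,atz("top",(347.5,229),.045)),W2S(s,atz("side",(321.5,221.5),.045)))
E
```

```text
[[ 0.0001  0.3474  0.9377]
 [ 0.      0.9377 -0.3474]
 [-1.      0.0001  0.    ]]
[[ 0.      0.9859  0.1676]
 [ 0.      0.1676 -0.9859]
 [-1.      0.      0.    ]]
t 1.25 pos [0.2259 0.6095 0.4048] stand [-0.2156  0.6899] tip z 0.22278797060032157 F [ 0.0831 -0.4836 -0.718 ] w 1.0021662091804004
target [ 0.6533 -0.1353  0.312 ] r 0.6671564170779775
rot(tool) [ 1.0476  0.     -0.0001] shift in current tool mm [  92.7786 -549.8754  659.5812] in goal tool mm [ 92.788  296.5683 805.8882]
screw [-0.038 -0.009] [-0.0407 -0.0094]
```

```bash
python3 -m crank '[0,0,0,0.175,0,0,10, 0,0,0,0.175,0,0,10, 0,0,0,0.175,0,0,10, 0,0,0,0.175,0,0,10, 0,0,0,0.175,0,0,10]'
python3 -m crank '[0,0,0,0.172,0,0,10, 0,20,55,0,0,0,10, 0,20,55,0,0,0,10, 0,20,55,0,0,0,10, 0,20,55,0,0,0,10]'
python3 -c "
from h import *
delta(.081,-.116,.13)"
```

```text
time: 1.88
position: [0.2258, 0.6095, 0.4048]
tool_rot: [0.959, 1.349, -0.959]
ft_force: [-0.1, 0.8, 0.3]
grip_width: 0.523
time: 2.5
position: [0.3425, 0.4043, 0.405]
tool_rot: [1.084, 1.284, -1.083]
ft_force: [0.6, -0.5, 0.1]
grip_width: 0.123
t 2.5 pos [0.3425 0.4043 0.405 ] stand [-0.135  0.468] tip z 0.2230185301267853 F [ 0.5676 -0.5253  0.0539] w 0.12303197347101645
target [ 0.6533 -0.1353  0.312 ] r 0.6671564170779775
rot(tool) [ 0.0007 -0.0006 -0.0006] shift in current tool mm [ 92.7981 215.5525 584.2496] in goal tool mm [ 93.0185 216.0041 584.0478]
```

```bash
python3 -m crank '[0,21.5,58,0,0,0,10, 0,21.5,58,0,0,0,10, 0,21.5,58,0,0,0,10, 0,21.5,58,0,0,0,10, 0,21.5,58,0,0,0,10]'
python3 -m crank '[0,21.5,58,0,0,0,10, 0,21.5,58,0,0,0,10, 0,21.5,58,0,0,0,10, 30,21.5,54,0,0,0,10, 62,0,0,0,0,0,10]'
python3 -c "
from h import *
delta(.081,-.118,.0435)"
```

```text
time: 3.12
position: [0.4971, 0.1364, 0.4052]
tool_rot: [1.085, 1.284, -1.082]
ft_force: [1.2, 1.1, 1.2]
grip_width: 0.114
time: 3.75
position: [0.6204, -0.0759, 0.3161]
tool_rot: [1.09, 1.272, -1.086]
ft_force: [0.2, 0.8, -0.4]
grip_width: 0.119
t 3.75 pos [ 0.6204 -0.0759  0.3161] stand [ 0.0585 -0.0519] tip z 0.13412269732113913 F [ 0.1917  0.8246 -0.359 ] w 0.11895532344185433
target [ 0.6536 -0.1373  0.2255] r 0.667887075668711
rot(tool) [-0.007   0.0055 -0.0075] shift in current tool mm [91.1498 22.2954 65.4609] in goal tool mm [90.6227 22.5165 66.1138]
```

```bash
python3 -m crank '[0,11,33,0,0,0,10, 0,11,33,0,0,0,10, 30,0,0,0,0,0,10, 30,0,0,0,0,0,10, 0,0,0,0,0,0,10]'
python3 - <<'E'
from h import *
delta(.081,-.118,.0435)
for c in("top","side"):
    cv2.imwrite(f"pics/{c}1.png",cv2.resize(ctrl.get_image(c)[130:310,220:440,::-1],None,fx=3,fy=3))
E
```

```text
time: 4.38
position: [0.65, -0.1305, 0.2515]
tool_rot: [1.082, 1.289, -1.087]
ft_force: [-0.0, 0.4, 0.5]
grip_width: 0.112
t 4.38 pos [ 0.65   -0.1305  0.2515] stand [ 0.0786 -0.1107] tip z 0.06954541576149481 F [-0.0307  0.3989  0.5163] w 0.11244177228506563
target [ 0.6536 -0.1373  0.2255] r 0.667887075668711
rot(tool) [ 0.0008 -0.0016  0.0049] shift in current tool mm [26.0215  2.53    7.3065] in goal tool mm [26.0454  2.4073  7.2627]
```

View pics/side1.png

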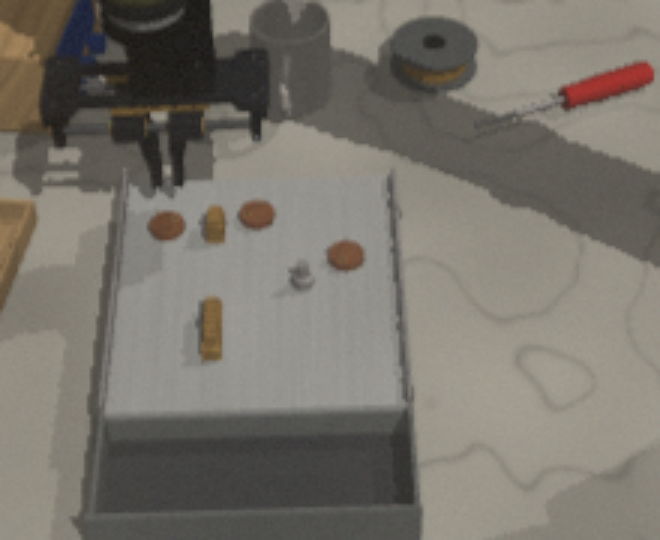

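View pics/top1.png

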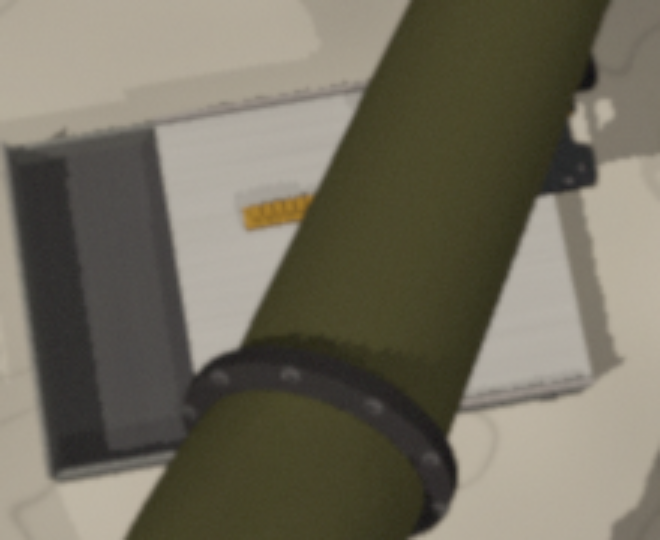

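Side view: the tips at (157-178,184) are in line behind the far tag at (166,225), with the gap slightly open. Next I descend.

```bash
python3 -m crank '[0,2.4,7.3,0,0,0,10, 13,0,0,0,0,0,10, 12.5,0,0,0,0,0,10, 0,0,0,0,0,0,10, 0,0,0,0,0,0,10]'
python3 -c "
from h import *
delta(.081,.145,.0435)"
```

```text
time: 5.1
position: [0.6546, -0.1378, 0.2284]
tool_rot: [1.084, 1.285, -1.084]
ft_force: [0.3, 0.0, 0.2]
grip_width: 0.114
t 5.1 pos [ 0.6546 -0.1378  0.2284] stand [ 0.0819 -0.1187] tip z 0.046406167254932434 F [0.2647 0.0424 0.1558] w 0.11423261294429012
target [0.6096 0.122  0.2255] r 0.6216454172135941
rot(tool) [ 0.0007 -0.0001  0.0003] shift in current tool mm [   2.9266   -0.6673 -263.6917] in goal tool mm [   2.9062   -0.8649 -263.6914]
```

```bash
python3 -m crank '[2.6,0,0,0,0,0,10, 0,0,-5,0,0,0,10, 0,0,-10,0,0,0,10, 0,0,-12,0,0,0,10, 0,0,-12,0,0,0,10]'
python3 - <<'E'
from h import *
delta(.081,.145,.0435)
cv2.imwrite(f"pics/side2.png",cv2.resize(ctrl.get_image("side")[130:310,220:440,::-1],None,fx=3,fy=3))
E
```

```text
time: 5.72
position: [0.648, -0.0981, 0.2261]
tool_rot: [1.084, 1.285, -1.083]
ft_force: [0.7, -0.8, 0.1]
grip_width: 0.114
t 5.72 pos [ 0.648  -0.0981  0.2261] stand [ 0.082  -0.0784] tip z 0.04408116703827061 F [ 0.691  -0.7969  0.1093] w 0.11363892178897368
target [0.6096 0.122  0.2255] r 0.6216454172135941
rot(tool) [ 0.0014 -0.0004 -0.0003] shift in current tool mm [   0.6766   -0.7065 -223.4201] in goal tool mm [   0.5812   -1.0172 -223.4191]
```

View pics/side2.png

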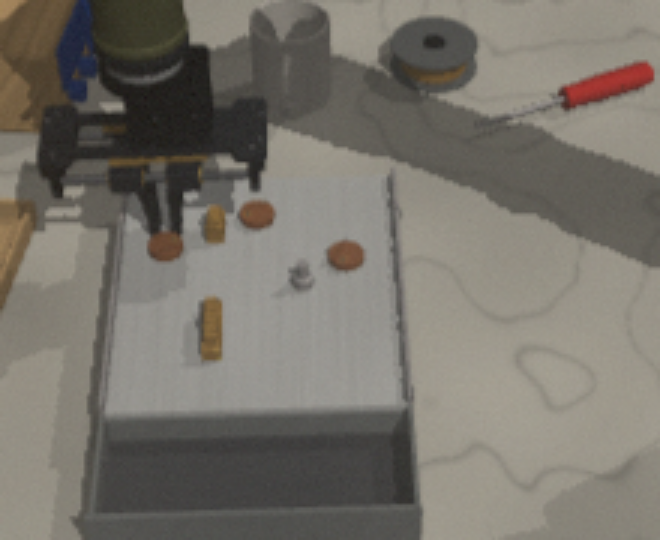

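The tag is now centred between the tips at (165,246) and sliding, and the die hasn't moved. Continuing the push.

```bash
python3 -m crank '[0,0,-14,0,0,0,10, 0,0,-15,0,0,0,10, 0,0,-15,0,0,0,10, 0,0,-15,0,0,0,10, 0,0,-15,0,0,0,10]'
python3 -m crank '[0,0,-15,0,0,0,10, 0,0,-15,0,0,0,10, 0,0,-15,0,0,0,10, 0,0,-15,0,0,0,10, 0,0,-15,0,0,0,10]'
python3 - <<'E'
from h import *
delta(.081,.145,.0435)
cv2.imwrite(f"pics/side3.png",cv2.resize(ctrl.get_image("side")[130:310,220:440,::-1],None,fx=3,fy=3))
E
```

```text
time: 6.4
position: [0.6354, -0.0254, 0.226]
tool_rot: [1.084, 1.285, -1.083]
ft_force: [0.5, -0.3, 0.2]
grip_width: 0.117
time: 7.02
position: [0.6228, 0.0484, 0.226]
tool_rot: [1.084, 1.284, -1.084]
ft_force: [0.3, -0.7, 0.3]
grip_width: 0.114
t 7.03 pos [0.6228 0.0484 0.226 ] stand [0.0817 0.0702] tip z 0.04403270661768363 F [ 0.339  -0.6924  0.2754] w 0.1142355544858812
target [0.6096 0.122  0.2255] r 0.6216454172135941
rot(tool) [ 0.0006 -0.0001 -0.0001] shift in current tool mm [  0.5369  -0.7067 -74.8218] in goal tool mm [  0.5327  -0.7487 -74.8214]
```

View pics/side3.png

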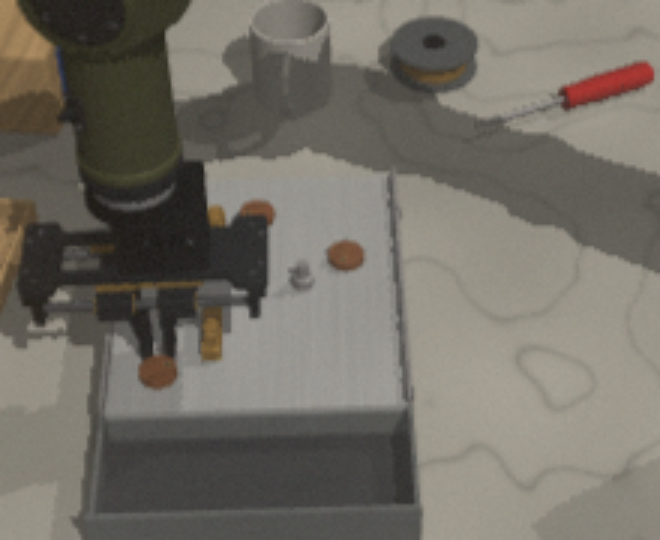

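The tag at (157,372) is still centred and near the edge, and nothing else has moved. Pushing it off.

```bash
python3 -m crank '[0,0,-15,0,0,0,10, 0,0,-15,0,0,0,10, 0,0,-15,0,0,0,10, 0,0,-15,0,0,0,10, 0,0,-15,0,0,0,10]'
python3 -m crank '[0,0,-5,0,0,0,10, 0,0,0,0,0,0,10, -30,0,0,0,0,0,10, -50,0,0,0,0,0,10, 0,0,0,0,0,0,10]'
python3 - <<'E'
from h import *
delta(0.0,-.128,.1)
cv2.imwrite(f"pics/side4.png",cv2.resize(ctrl.get_image("side")[130:330,220:440,::-1],None,fx=3,fy=3))
E
```

```text
time: 7.7
position: [0.6102, 0.1225, 0.226]
tool_rot: [1.084, 1.285, -1.084]
ft_force: [0.1, 0.6, -0.1]
grip_width: 0.119
time: 8.32
position: [0.6114, 0.125, 0.3106]
tool_rot: [1.09, 1.279, -1.079]
ft_force: [-0.7, 1.0, -0.7]
grip_width: 0.119
t 8.32 pos [0.6114 0.125  0.3106] stand [0.0833 0.1476] tip z 0.12858372547819957 F [-0.693   1.0131 -0.6987] w 0.11859516446935639
target [ 0.5755 -0.1607  0.282 ] r 0.597467784743753
rot(tool) [-0.0012 -0.0008 -0.0084] shift in current tool mm [ 27.6766 -83.25   275.7298] in goal tool mm [ 28.5837 -83.3417 275.6095]
```

View pics/side4.png

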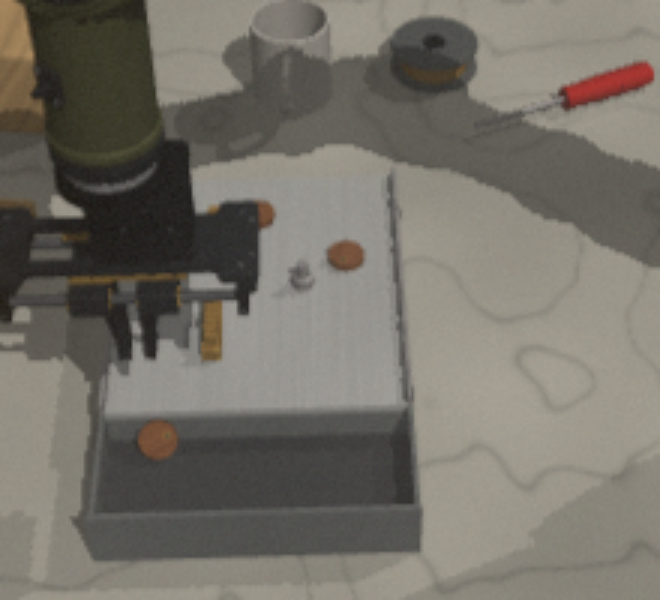

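Tag A is in the tray at (157,440), possibly leaning on the tray's inner wall. Now tag B; I'll push faster at the edge this time so it drops clear.

```bash
python3 -m crank '[0,-16.5,55,0,0,-0.0084,10, 0,-16.5,55,0,0,0,10, 0,-16.5,55,0,0,0,10, 0,-16.5,55,0,0,0,10, 0,-16.5,55,0,0,0,10]'
python3 -m crank '[0,0,0,0,0,0,10, 20,0,0,0,0,0,10, 25,0,0,0,0,0,10, 0,0,0,0,0,0,10, 0,0,0,0,0,0,10]'
python3 - <<'E'
from h import *
delta(0.0,-.128,.0435)
cv2.imwrite(f"pics/side5.png",cv2.resize(ctrl.get_image("side")[130:330,220:440,::-1],None,fx=3,fy=3))
E
```

```text
time: 9.0
position: [0.5733, -0.1607, 0.3052]
tool_rot: [1.079, 1.291, -1.092]
ft_force: [0.4, 1.0, 0.5]
grip_width: 0.117
time: 9.62
position: [0.5744, -0.1576, 0.2612]
tool_rot: [1.078, 1.291, -1.089]
ft_force: [0.2, -0.4, -0.1]
grip_width: 0.116
t 9.62 pos [ 0.5744 -0.1576  0.2612] stand [-0.0005 -0.1248] tip z 0.07917366988677493 F [ 0.189  -0.3508 -0.0883] w 0.11639431126087764
target [ 0.5755 -0.1607  0.2255] r 0.597467784743753
rot(tool) [ 0.0024 -0.0003  0.009 ] shift in current tool mm [35.6664  0.8504  3.261 ] in goal tool mm [35.6737  0.5369  3.2485]
```

View pics/side5.png

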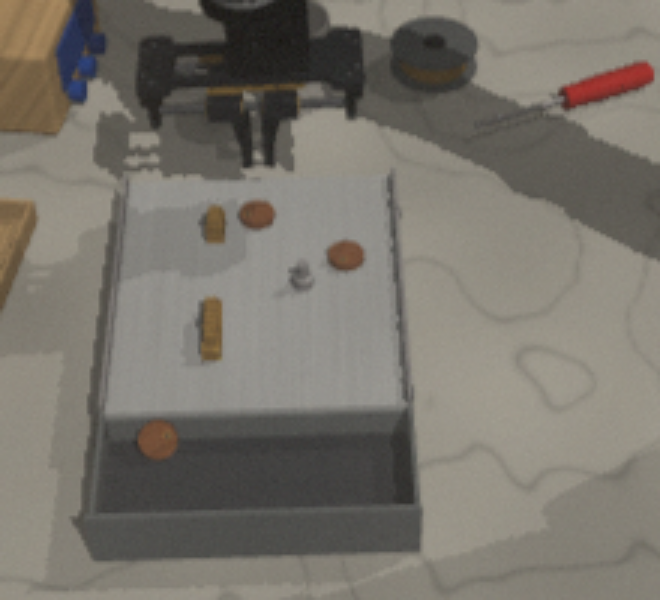

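```bash
python3 -m crank '[0,0,2,0,0,0.009,10, 18,0.5,2,0,0,0,10, 16,0,0,0,0,0,10, 0,0,0,0,0,0,10, 0,0,0,0,0,0,10]'
python3 - <<'E'
from h import *
delta(0.0,.145,.0435)
E
```

```text
time: 10.3
position: [0.5753, -0.1627, 0.2273]
tool_rot: [1.084, 1.284, -1.084]
ft_force: [0.2, 1.2, -0.3]
grip_width: 0.114
t 10.3 pos [ 0.5753 -0.1627  0.2273] stand [-0.0005 -0.1299] tip z 0.04530270921259494 F [ 0.2087  1.2369 -0.2944] w 0.11394848773423841
target [0.5297 0.1084 0.2255] r 0.5406850540925627
rot(tool) [ 0.0004  0.0001 -0.0002] shift in current tool mm [   1.7883    0.6148 -274.9399] in goal tool mm [   1.8027    0.5033 -274.94  ]
```

```bash
python3 -m crank '[1.4,0.5,0,0,0,0,10, 0,0,-6,0,0,0,10, 0,0,-12,0,0,0,10, 0,0,-14,0,0,0,10, 0,0,-14,0,0,0,10]'
python3 - <<'E'
from h import *
delta(0.0,.145,.0435)
cv2.imwrite(f"pics/side6.png",cv2.resize(ctrl.get_image("side")[130:330,220:440,::-1],None,fx=3,fy=3))
E
```

```text
time: 10.92
position: [0.5679, -0.1157, 0.2262]
tool_rot: [1.084, 1.285, -1.082]
ft_force: [-0.0, -0.5, 1.0]
grip_width: 0.116
t 10.93 pos [ 0.5679 -0.1157  0.2262] stand [ 0.0001 -0.0824] tip z 0.04421768798513895 F [-0.0097 -0.54    1.0154] w 0.11550069094394909
target [0.5297 0.1084 0.2255] r 0.5406850540925627
rot(tool) [ 0.0015 -0.0004 -0.0008] shift in current tool mm [   0.8148    0.2133 -227.3531] in goal tool mm [   0.7177   -0.1183 -227.3534]
```

View pics/side6.png

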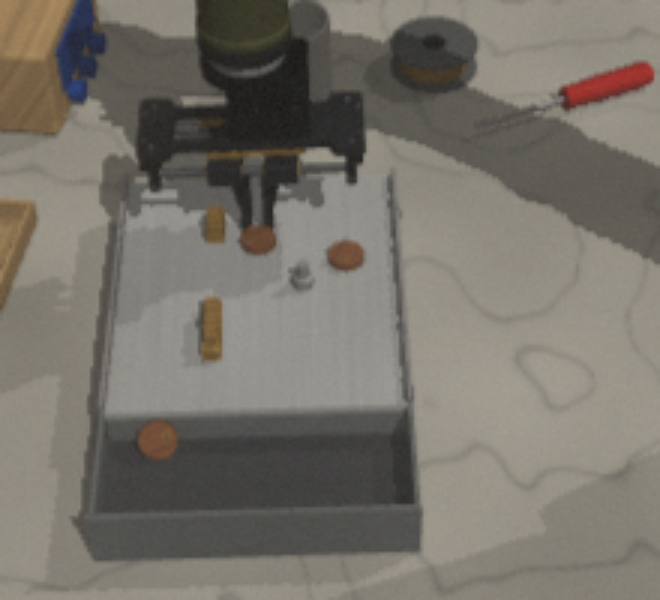

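Tag B at (258,240) is centred, with clear gaps to the die and the screw.

```bash
python3 -m crank '[0,0,-14,0,0,0,10, 0,0,-15,0,0,0,10, 0,0,-15,0,0,0,10, 0,0,-15,0,0,0,10, 0,0,-15,0,0,0,10]'
python3 -m crank '[0,0,-14,0,0,0,10, 0,0,-15,0,0,0,10, 0,0,-15,0,0,0,10, 0,0,-15,0,0,0,10, 0,0,-12,0,0,0,10]'
python3 - <<'E'
from h import *
delta(0.0,.145,.0435)
cv2.imwrite(f"pics/side7.png",cv2.resize(ctrl.get_image("side")[130:330,220:440,::-1],None,fx=3,fy=3))
E
```

```text
time: 11.6
position: [0.5554, -0.0432, 0.2262]
tool_rot: [1.084, 1.284, -1.083]
ft_force: [-0.2, -0.1, -0.1]
grip_width: 0.114
time: 12.22
position: [0.5435, 0.0269, 0.2261]
tool_rot: [1.084, 1.284, -1.083]
ft_force: [0.3, -0.3, -0.1]
grip_width: 0.115
t 12.22 pos [0.5435 0.0269 0.2261] stand [-0.0001  0.0623] tip z 0.04414503248891241 F [ 0.2583 -0.3433 -0.0501] w 0.11491656553996557
target [0.5297 0.1084 0.2255] r 0.5406850540925627
rot(tool) [ 0.0012 -0.0002 -0.0007] shift in current tool mm [  0.66     0.176  -82.6652] in goal tool mm [  0.645    0.0765 -82.6654]
```

View pics/side7.png

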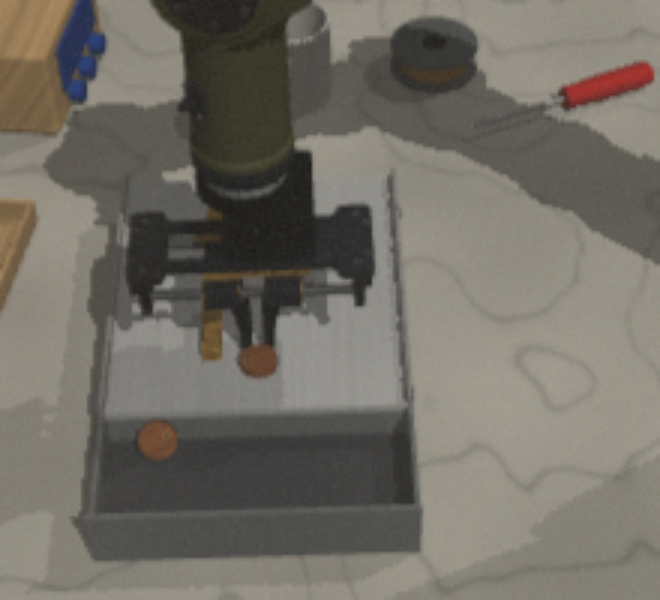

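Tag B at (257,361) is near the edge; I finish with a quicker stroke.

```bash
python3 -m crank '[0,0,-12,0,0,0,10, 0,0,-22,0,0,0,10, 0,0,-30,0,0,0,10, 0,0,-16,0,0,0,10, 0,0,0,0,0,0,10]'
python3 -m crank '[0,0,0,0,0,0,10, -30,0,0,0,0,0,10, -50,0,0,0,0,0,10, 0,0,0,0,0,0,10, 0,0,0,0,0,0,10]'
python3 - <<'E'
from h import *
delta(-.0765,-.072,.1)
cv2.imwrite(f"pics/side8.png",cv2.resize(ctrl.get_image("side")[130:330,220:440,::-1],None,fx=3,fy=3))
E
```

```text
time: 12.9
position: [0.53, 0.1057, 0.2261]
tool_rot: [1.082, 1.285, -1.082]
ft_force: [-0.1, -0.3, -0.4]
grip_width: 0.111
time: 13.52
position: [0.5301, 0.1035, 0.3059]
tool_rot: [1.085, 1.283, -1.085]
ft_force: [0.1, 0.3, -1.4]
grip_width: 0.119
t 13.53 pos [0.5301 0.1035 0.3059] stand [-0.0004  0.1401] tip z 0.12392383314907213 F [ 0.0855  0.2542 -1.3709] w 0.11870014258057664
target [ 0.4906 -0.1183  0.282 ] r 0.5047106363849014
rot(tool) [-0.0011 -0.0001 -0.0005] shift in current tool mm [ 23.8601 -75.8493 212.1438] in goal tool mm [ 23.9238 -76.0691 212.0579]
```

View pics/side8.png

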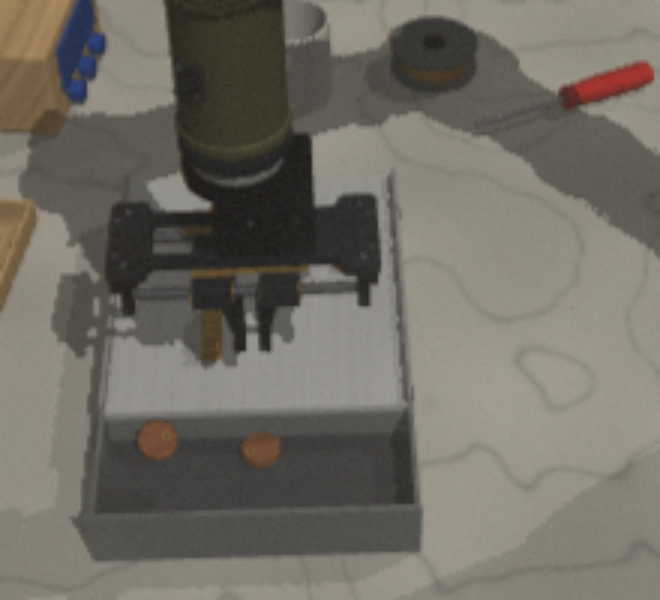

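```bash
python3 -m crank '[0,-15,42,0,0,0,10, 0,-15,43,0,0,0,10, 0,-15,43,0,0,0,10, 0,-15,43,0,0,0,10, 0,-15,42,0,0,0,10]'
python3 -m crank '[0,0,0,0,0,0,10, 20,0,0,0,0,0,10, 25,0,0,0,0,0,10, 0,0,0,0,0,0,10, 0,0,0,0,0,0,10]'
python3 - <<'E'
from h import *
delta(-.0765,-.072,.0435)
im=ctrl.get_image("side")
print(W2S(s,atz("side",(335.3,215.3),.046)),W2S(s,atz("side",(305.5,201.5),.046)))
cv2.imwrite(f"pics/side9.png",cv2.resize(im[130:330,220:440,::-1],None,fx=3,fy=3))
E
```

```text
time: 14.2
position: [0.491, -0.1195, 0.3048]
tool_rot: [1.083, 1.285, -1.085]
ft_force: [0.4, -0.1, 0.5]
grip_width: 0.114
time: 14.82
position: [0.4923, -0.1177, 0.2613]
tool_rot: [1.084, 1.284, -1.083]
ft_force: [-0.3, -0.6, 0.2]
grip_width: 0.119
t 14.82 pos [ 0.4923 -0.1177  0.2613] stand [-0.0748 -0.0717] tip z 0.07926927738095874 F [-0.3016 -0.5663  0.1813] w 0.11899887975222005
target [ 0.4906 -0.1183  0.2255] r 0.5047106363849014
rot(tool) [ 0.0009  0.0002 -0.0003] shift in current tool mm [35.7688 -1.7014  0.3409] in goal tool mm [35.7693 -1.6905  0.3497]
[-0.0772 -0.0295] [ 0.0007 -0.0873]
```

View pics/side9.png

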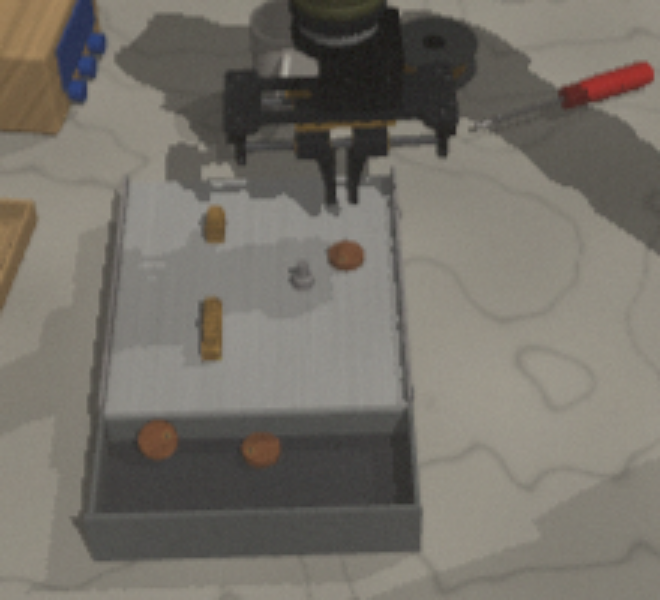

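The tips at (331-352,202) are behind tag C at (346,255), about 2 mm off its centre line. I correct that, descend and push.

```bash
python3 -m crank '[0,-2.2,0,0,0,0,10, 18,0,0,0,0,0,10, 17.5,0,0,0,0,0,10, 0,0,0,0,0,0,10, 0,0,0,0,0,0,10]'
python3 -c "
from h import *
delta(-.077,.145,.0435)"
```

```text
time: 15.5
position: [0.4897, -0.1184, 0.2252]
tool_rot: [1.084, 1.285, -1.085]
ft_force: [-0.6, -0.3, 0.5]
grip_width: 0.111
t 15.5 pos [ 0.4897 -0.1184  0.2252] stand [-0.0775 -0.072 ] tip z 0.04317419365355055 F [-0.551  -0.2508  0.4555] w 0.11137910796962543
target [0.4538 0.0955 0.2255] r 0.46373556846772956
rot(tool) [0.0003 0.     0.0007] shift in current tool mm [  -0.3314    0.5346 -216.9583] in goal tool mm [  -0.3258    0.4731 -216.9585]
```

```bash
python3 -m crank '[0,0,-6,0,0,0,10, 0,0,-11,0,0,0,10, 0,0,-14,0,0,0,10, 0,0,-14,0,0,0,10, 0,0,-8,0,0,0,10]'
python3 - <<'E'
from h import *
delta(-.077,.145,.0435)
cv2.imwrite(f"pics/side10.png",cv2.resize(ctrl.get_image("side")[130:330,220:440,::-1],None,fx=3,fy=3))
E
```

```text
time: 16.12
position: [0.4808, -0.0646, 0.2256]
tool_rot: [1.083, 1.285, -1.082]
ft_force: [-0.2, -0.7, 0.3]
grip_width: 0.115
t 16.12 pos [ 0.4808 -0.0646  0.2256] stand [-0.0772 -0.0174] tip z 0.04362966421653061 F [-0.2056 -0.7208  0.2642] w 0.11533035829211069
target [0.4538 0.0955 0.2255] r 0.46373556846772956
rot(tool) [ 0.0023 -0.0006 -0.0008] shift in current tool mm [   0.2321    0.5451 -162.3696] in goal tool mm [   0.1297    0.1655 -162.3706]
```

View pics/side10.png

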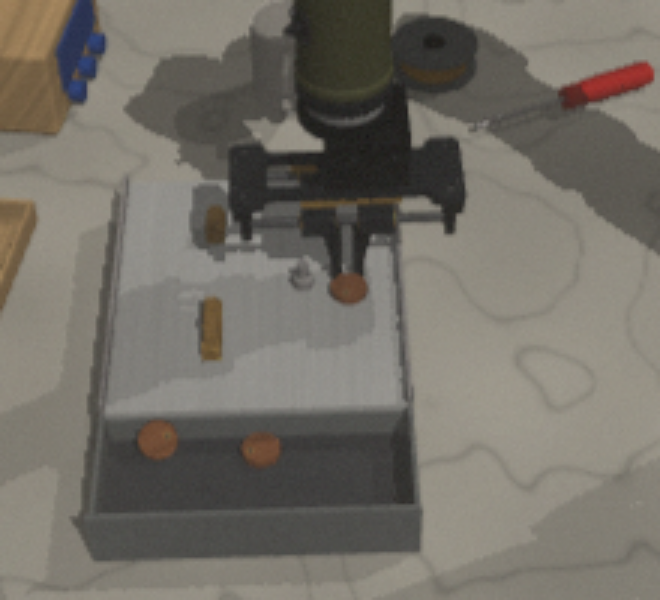

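Tag C is at (348,288), centred and clear of the screw at (302,273).

```bash
python3 -m crank '[0,0,-14,0,0,0,10, 0,0,-15,0,0,0,10, 0,0,-15,0,0,0,10, 0,0,-15,0,0,0,10, 0,0,-15,0,0,0,10]'
python3 - <<'E'
from h import *
delta(-.077,.145,.0435)
cv2.imwrite(f"pics/side11.png",cv2.resize(ctrl.get_image("side")[130:330,220:440,::-1],None,fx=3,fy=3))
E
```

```text
time: 16.8
position: [0.4684, 0.0077, 0.2256]
tool_rot: [1.084, 1.284, -1.083]
ft_force: [-0.1, -0.2, 0.0]
grip_width: 0.118
t 16.8 pos [0.4684 0.0077 0.2256] stand [-0.0774  0.0559] tip z 0.04361985667128679 F [-0.0719 -0.1912  0.0401] w 0.11785143845640642
target [0.4538 0.0955 0.2255] r 0.46373556846772956
rot(tool) [ 0.0003 -0.     -0.0007] shift in current tool mm [  0.1222   0.3903 -89.0659] in goal tool mm [  0.1199   0.3599 -89.0661]
```

View pics/side11.png

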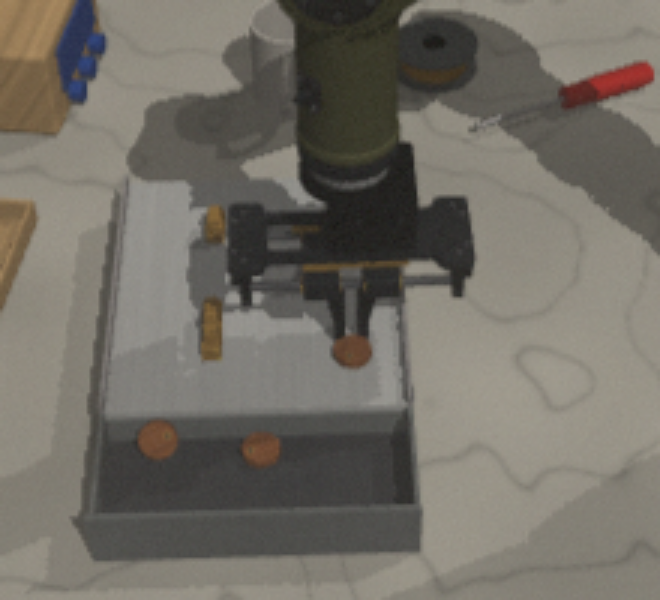

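Tag C is at (352,351), approaching the edge; I finish with an accelerating stroke and then lift.

```bash
python3 -m crank '[0,0,-13,0,0,0,10, 0,0,-24,0,0,0,10, 0,0,-32,0,0,0,10, 0,0,-18,0,0,0,10, 0,0,0,0,0,0,10]'
python3 -m crank '[0,0,0,0,0,0,10, -30,0,0,0,0,0,10, -50,0,0,0,0,0,10, -60,0,0,0,0,0,10, 0,0,0,0,0,0,10]'
python3 -m crank '[0,-20,-50,0,0,0,10, 0,-20,-55,0,0,0,10, 0,-20,-55,0,0,0,10, 0,-20,-55,0,0,0,10, 0,0,0,0,0,0,10]'
python3 - <<'E'
from h import *
delta(-.077,.145,.0435)
for c in("top","side"):
    im=ctrl.get_image(c)[...,::-1]
    cv2.imwrite(f"pics/{c}12.png",cv2.resize(im[130:330,200:440],None,fx=3,fy=3))
    cv2.imwrite(f"pics/{c}12f.png",im)
E
```

```text
time: 17.48
position: [0.4537, 0.0939, 0.2256]
tool_rot: [1.082, 1.285, -1.081]
ft_force: [-0.4, -1.3, 0.6]
grip_width: 0.115
time: 18.1
position: [0.4558, 0.0913, 0.3702]
tool_rot: [1.093, 1.28, -1.077]
ft_force: [-0.6, -0.1, -0.8]
grip_width: 0.114
time: 18.73
position: [0.3364, 0.2938, 0.3642]
tool_rot: [1.077, 1.287, -1.08]
ft_force: [0.4, -1.1, 0.4]
grip_width: 0.116
t 18.73 pos [0.3364 0.2938 0.3642] stand [-0.1595  0.3602] tip z 0.18224727516872724 F [ 0.3686 -1.0714  0.3746] w 0.11622814187511592
target [0.4538 0.0955 0.2255] r 0.46373556846772956
rot(tool) [0.0073 0.001  0.0013] shift in current tool mm [138.852   81.1141 215.6188] in goal tool mm [138.7473  82.506  215.1575]
```

View pics/side12.png

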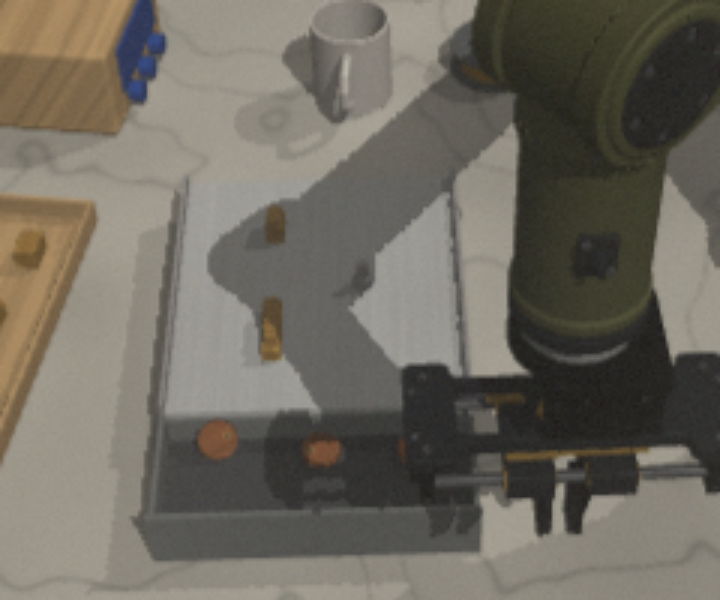

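View pics/top12f.png

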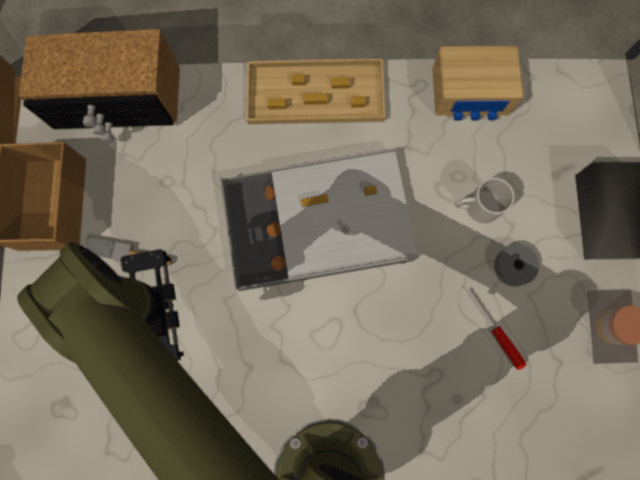

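Run:
```python
import cv2
a=cv2.imread("pics/top12f.png")[160:290,220:340]
cv2.imwrite("pics/z.png",cv2.resize(cv2.convertScaleAbs(a,alpha=1.6,beta=10),None,fx=4.5,fy=4.5,interpolation=cv2.INTER_CUBIC))
```

```text
(no output)
```

View pics/z.png

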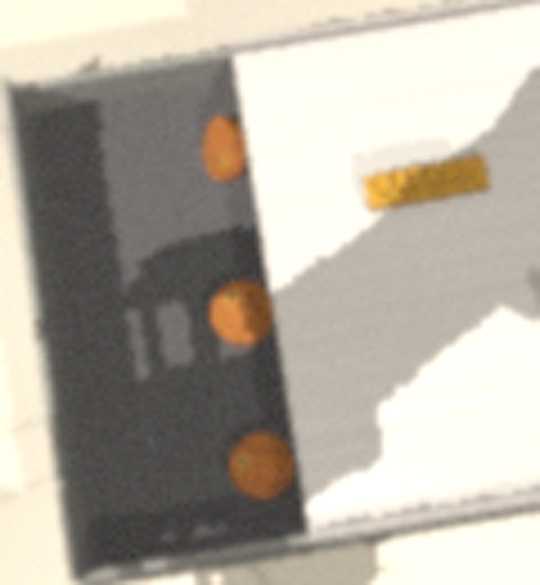

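Run:
```python
from h import *
def tri(a,b):
    o1,d1=ray("top",a);o2,d2=ray("side",b)
    t=np.linalg.lstsq(np.c_[d1,-d2],o2-o1,rcond=None)[0];p,q=o1+d1*t[0],o2+d2*t[1]
    return (p+q)/2,np.linalg.norm(p-q)
T=cv2.imread("pics/top12f.png");S=cv2.imread("pics/side12f.png")
def blobs(im,box):
    h=cv2.cvtColor(im,cv2.COLOR_BGR2HSV);m=((h[...,0]<16)&(h[...,1]>100)).astype(np.uint8)
    k=np.zeros_like(m);k[box[1]:box[3],box[0]:box[2]]=1
    n,l,st,ce=cv2.connectedComponentsWithStats(m*k);return [(ce[i],st[i,2:]) for i in range(1,n) if st[i,4]>25]
tb=sorted(blobs(T,(225,175,290,285)),key=lambda b:b[0][1]);sb=sorted(blobs(S,(250,255,350,300)),key=lambda b:b[0][0])
print(tb,sb)
for a,b in zip(tb,sb):
    p,e=tri(a[0],b[0]);print(p,e,W2S(s,p))
# bystanders vs start
for f in("top0","top12f"):
    im=cv2.imread(f"pics/{f}.png");h=cv2.cvtColor(im,cv2.COLOR_BGR2HSV);m=((h[...,0]>=16)&(h[...,0]<25)&(h[...,1]>110)).astype(np.uint8);m[:,:280]=0;m[:150]=0;m[260:]=0;m[:,400:]=0
    n,l,st,ce=cv2.connectedComponentsWithStats(m);print(f,[(ce[i].round(1),st[i,4]) for i in range(1,n) if st[i,4]>40])
```

```text
[(array([269.1351, 192.5856]), array([ 10,  14, 111], dtype=int32)), (array([272.9639, 229.2108]), array([ 14,  15, 166], dtype=int32)), (array([277.7412, 263.0882]), array([ 15,  15, 170], dtype=int32))] [(array([272.0787, 276.1024]), array([ 13,  13, 127], dtype=int32)), (array([307.1905, 280.25  ]), array([12,  9, 84], dtype=int32))]
[0.6103 0.1233 0.02  ] 0.0002240223120451784 [0.0819 0.1462]
[0.5276 0.1157 0.0074] 0.001763630294495625 [-0.0008  0.1525]
top0 [(array([370.4, 189.8]), np.int32(94)), (array([314.4, 200. ]), np.int32(198))]
top12f [(array([370.3, 189.9]), np.int32(94)), (array([314.2, 200.1]), np.int32(195))]
```

All three tags are inside the tray. B and C lie flat. A rests on the tray floor and leans on the inner wall, wholly below bed height, and it hasn't moved for about 10 s. The brass pieces are within 0.2 px of where they started, and the screw at side (320,222) is where it was. Handing in.

```bash
python3 -c "
from h import *
print(W2S(s,atz('top',(277.7,263.1),.014)))
print(ctrl.close_job())"
```

```text
[-0.0787  0.1541]
the job is handed in; nothing more can be done
None
```

I pushed the three tags one at a time along the bed and over its open end. All three are in the catch tray, and the job was handed in at about 19 s of the 50 s allowed. The gripper stayed nearly shut throughout, no tag was picked up, and the arm ended well clear of the stand.

**Tags:**
- **Middle and near tags:** both lie flat in the tray. I triangulated the middle one at about 7 mm above the table. The near one was hidden from the side camera by the gripper, so I judged it from the top view only.
- **Far tag:** it stands on the tray floor but leans against the tray's bed-side wall. Its centre is about 20 mm above the table, well below bed height, and it had stayed still for about 10 s. I left it like that rather than poke around in the tray.

**Other objects:** the die and the type line moved no more than 0.2 px between the first and last pictures. The thumbscrew stayed where it was, and I saw no change in anything else on the table. The force readings at the end of each move stayed below 2 N.

**Camera disagreement:** the two cameras differed by about 4 mm along the bed. I allowed for that when placing the fingers behind each tag.

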